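# Sort the solid wheel hub from the hollow one by its weight

### The arm

A 6-joint arm with a two-finger parallel gripper is mounted at the origin on the work surface. World frame = base frame: x ahead of the robot, y to its left, z up, the work surface at z = 0. Lengths are in m, angles in rad, forces in N, time in s.
With the tool pointing down it reaches from about 0.35 to 0.975 m from the base axis. Payload 4.9 kg.
Tool frame: the origin (TCP) lies on the centre line of the jaws, within the pads' length; the fingertips stand manip.tcp_to_tips ahead of it and the grasp point (between the pads) is the TCP (manip.tcp_to_tips is the distance from the TCP to the fingertips, in m); y points along the fingers, z is the direction in which the jaws open and shut, and the axes are right-handed (so a half turn about y gives the same grasp; the last joint's range is limited). The gripper opens to 85 mm and grips with 20 to 120 N. Pads are 22 mm wide; open, the fingers measure 114 mm over their backs; the gripper's body (76 mm by 85 mm) begins 54 mm behind the grasp point. The pads swing forward as they close: fully open they stand 13 mm farther back than shut.
Start: joints at [-1.448, 0.053, 1.613, -0, 1.476, -0.119], TCP at [0.15, -0.607, 0.25] pointing down, gripper open.
Joint ranges: [-3.01, 3.01], [-1.01, 2.22], [0.06, 2.58], [-1.02, 4.17], [0.09, 2.62], [-3.14, 3.14]. Speed limits (rad/s): [2.57, 2.57, 3.14, 3.14, 3.14, 3.14].

### API

Orientations are given as a unit quaternion [w, x, y, z].
In Python, from plant import manip gives the robot as it stands.
- The arm moves only by the tool apply_moves, never from a script. Its argument "moves" is a list of rows, each a list of 7 numbers: the gripper's target within -1 to 1 (shut at 1, half-way at 0, fully open at -1), then the shift along the tool's x, y, z in mm, then the turn, a rotation vector about the tool's x, y, z in degrees. A call has 1 to 20 rows; each row shifts and turns the commanded pose from where the row before left it, along the tool's axes as they then stand; what a row does not reach is not made up. A row lasts 1/10 s, in which the tool goes at most 50 mm and 8.59 degrees, less where a joint would pass 70% of its speed; a pose out of reach is approached as far as the arm can. A call with a gripper value outside its range is refused whole. The fingers move at their own pace and stop on an object; the grip force is fixed at half the most. Time passes only in rows, so rows that do not move let the fingers close. It gives the time, the measured TCP pose, the force and the opening at its end, in the units of the state.
- manip.state(): the state, without advancing time (a new reading comes with each control period).
- manip.grab_frame(name): name is "side" or "top" or "wrist"; returns the picture (420x560x3 uint8, blue, green, red); there is no depth.
- manip.calibration(name): a dict with "mtx" (3x3 intrinsics, pixels), "T" (4x4, takes a point from camera to world coordinates); the wrist camera has in their place "T_tool_cam" (4x4, takes a point from camera to tool coordinates, whose origin is the TCP and whose axes are the tool frame's). Camera axes: x right, y down, z forward; pixel columns grow to the right and rows downward; lengths in m; the calibration is good to about 2 mm. A picture is of the moment at which its call begins: read the wrist's pose just before it. calibration takes no time and is no camera call.
- manip.job_done(): hands the job in, once; it reports no verdict.
The state is a dict: "time": time; "joint_pos": joint angles; "joint_vel": joint speeds; "joint_efforts": joint torques, N m; "tool_pos": TCP position; "tool_rot": TCP orientation; "contact_force": force on the tool from outside, world axes, zero at the start; "ft_torque": the same for the moment, N m; "gripper_width": opening from 0.0 (shut) to 1.0 (fully open).
Only numpy, scipy, OpenCV 4.12 (cv2) and the standard library are available. Lean on these libraries where they do the work, as an engineer would, in place of code of your own. Each camera call takes 0.05 s, during which the arm holds its last target. There are 200 camera calls.

### The job

The two flanged aluminium wheel hubs standing on the bench look alike, but one is solid and heavy and the other hollow and light. Lift one clear of the bench to feel its weight, then stand the solid hub upright in the square wooden tray and the hollow hub upright in the round steel pan, and let go of both.

Things in the scene. Friction and masses are not known exactly. Their poses are not given: they have to be found in the camera images.
- hub_1: one of two look-alike aluminium wheel hubs, upright on the bench: bottom flange 62 mm across, 8 mm thick; round barrel 46 mm in diameter up to 75 mm height, closed flat top; axle stub (12 mm diameter) up to 85 mm. Origin: centre of the underside, z up the hub's axis. Grip the barrel from above, 45 to 60 mm above the underside, any yaw. A core inside has 1 mm play
- hub_2: the other hub: shape, sizes, origin and grip as hub_1. One of the two (drawn anew each time, told neither by name nor place) is solid, with a steel core, 0.49 to 0.71 kg in all; the other is hollow, with only a light plastic sleeve inside, 0.14 to 0.23 kg
- square_tray: square open wooden tray, 145 x 145 mm outside, 131 x 131 mm inside, 28 mm high, walls 7 mm, floor 7 mm thick; fixed to the bench; for the solid hub. Origin at the centre of its underside on the bench top, z up, x and y along its sides
- round_pan: round open steel pan, 146 mm across the rim and 136 mm across the foot, 28 mm high, wall 4 mm (inside about 128 mm across at the floor), floor 7 mm thick; fixed to the bench; for the hollow hub. Origin at the centre of its underside on the bench top, z up
Mind the look-alikes: they are no part of the job. What is shaped like the hub_2 but blue or purple is not meant.

How it is judged:
On the way:
1. one of the hubs is lifted clear of the bench (its underside more than 25 mm up for 0.2 s) (height (world z) of any of hub_1, hub_2 above 0.025 m), for 0.2 s.
At the end, for the whole second after the job is handed in: The solid hub is flat on the floor of the square tray (load over 4 N) and the hollow hub flat on the floor of the round pan (load 0.5 to 3 N), each within 50 mm of its centre, underside 0 to 14 mm above the container's underside, upright within 10 degrees, released and at rest (((horizontal distance between hub_1 and square_tray below 0.05 m and z of hub_1 in the frame of square_tray between 0 and 0.014 m and angle between each of hub_1, hub_2's own z axis and vertical below 0.17 rad and linear speed of each of hub_1, hub_2 below 0.03 m/s and angular speed of each of hub_1, hub_2 below 0.3 rad/s and horizontal distance between hub_2 and round_pan below 0.05 m and z of hub_2 in the frame of round_pan between 0 and 0.014 m and contact force between hub_1 and square_tray above 4 N and contact force between hub_2 and round_pan between 0.5 and 3 N) or (horizontal distance between hub_2 and square_tray below 0.05 m and z of hub_2 in the frame of square_tray between 0 and 0.014 m and angle between each of hub_2, hub_1's own z axis and vertical below 0.17 rad and linear speed of each of hub_2, hub_1 below 0.03 m/s and angular speed of each of hub_2, hub_1 below 0.3 rad/s and horizontal distance between hub_1 and round_pan below 0.05 m and z of hub_1 in the frame of round_pan between 0 and 0.014 m and contact force between hub_2 and square_tray above 4 N and contact force between hub_1 and round_pan between 0.5 and 3 N))); the robot touches nothing.
It also fails if it takes over 51 s, if anything falls off the work surface, if the arm or the gripper's body presses on something with over 40 N, if the wrist force passes 120 N, or if a joint passes its speed limit or range.

## Working session

There is one attempt and no reset: what is moved stays moved. The work goes in short steps, Python scripts to look and compute and a tool call to move; the robot and the scene stay as the last step left them, time stands still between calls to the robot, and variables do not carry over. Pictures are saved under pics/ and viewed, about 8 in all and at most 12, crops included, and the job is handed in when it is done.

Besides the shell and the picture viewer there is one more tool, called after "Call:" as a command line: name --pt "numbers of a row" for each row, then --argument value for the rest. apply_moves: Moves the arm, as the interface text tells. Its arguments: {"type":"object","properties":{"moves":{"type":"array","items":{"type":"array","items":{"type":"number"}}}},"required":["moves"]}

```bash
mkdir -p pics; python3 - <<'E'
from plant import manip
import cv2,numpy as np
np.set_printoptions(precision=4,suppress=True)
print(manip.state(), manip.tcp_to_tips)
a=manip.grab_frame("top");b=manip.grab_frame("side")
cv2.imwrite("pics/top.png",a);cv2.imwrite("pics/side.png",b)
for n in("top","side","wrist"):print(n,manip.calibration(n))
E
```

```text
{'time': 0.0, 'joint_pos': array([-1.448 ,  0.0533,  1.6143,  0.    ,  1.476 , -0.119 ]), 'joint_vel': array([-0.0009,  0.0003,  0.0018, -0.0015, -0.0021,  0.0027]), 'joint_efforts': array([  0.0025, -39.3685, -37.0171,   0.0001,   0.0071,   0.    ]), 'tool_pos': array([ 0.1496, -0.6062,  0.2491]), 'tool_rot': array([ 0.0853, -0.0853,  0.7027, -0.7012]), 'contact_force': array([-1.3954, -0.4494, -0.4596]), 'ft_torque': array([-0.0167,  0.0079,  0.0089]), 'gripper_width': 0.999230492622586} 0.019
top {'mtx': array([[438.3577,   0.    , 287.3451],
       [  0.    , 438.3577, 210.2024],
       [  0.    ,   0.    ,   1.    ]]), 'T': array([[-0.008 , -0.9811,  0.1934,  0.391 ],
       [-1.    ,  0.0086,  0.0022, -0.0137],
       [-0.0038, -0.1934, -0.9811,  0.8864],
       [ 0.    ,  0.    ,  0.    ,  1.    ]])}
side {'mtx': array([[433.0301,   0.    , 276.7922],
       [  0.    , 433.0301, 211.3604],
       [  0.    ,   0.    ,   1.    ]]), 'T': array([[ 0.9884, -0.108 ,  0.1066,  0.4872],
       [-0.1517, -0.7034,  0.6944, -0.545 ],
       [ 0.    , -0.7025, -0.7117,  0.5726],
       [ 0.    ,  0.    ,  0.    ,  1.    ]])}
wrist {'mtx': array([[334.9356,   0.    , 276.3068],
       [  0.    , 334.9356, 215.9562],
       [  0.    ,   0.    ,   1.    ]]), 'T_tool_cam': array([[-0.0016,  0.9463,  0.3233, -0.084 ],
       [ 0.0002, -0.3233,  0.9463, -0.1233],
       [ 1.    ,  0.0015,  0.0003,  0.0006],
       [ 0.    ,  0.    ,  0.    ,  1.    ]])}
```

View pics/top.png

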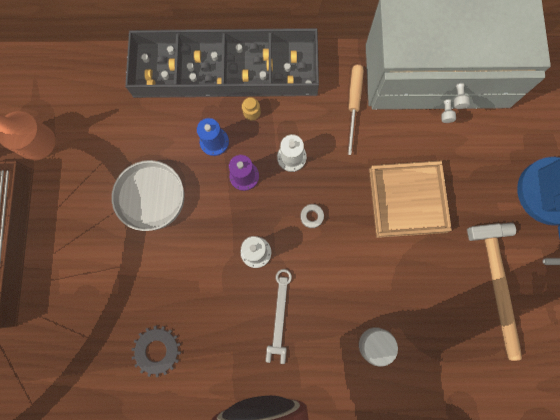

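View pics/side.png

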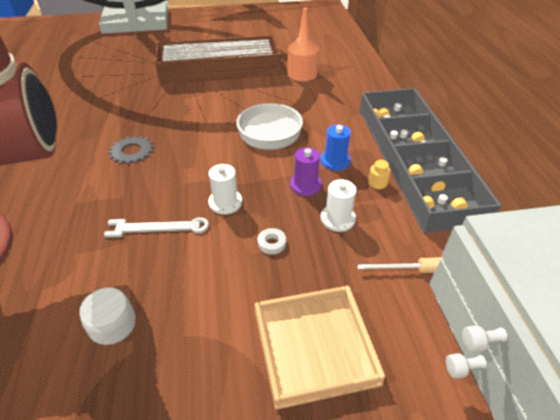

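The top view shows the aluminium hubs at about (292,153) and (255,251). The look-alikes are blue at (212,137) and purple at (243,172). The grey cylinder at (379,347) and the brass piece at (251,108) aren't hubs. The pan is at (148,195) and the tray at (410,199). In the side view the hubs are at (340,205) and (223,190). I'll check the choice in one close crop.

```bash
python3 - <<'E'
import cv2,numpy as np
a=cv2.imread("pics/top.png");b=cv2.imread("pics/side.png")
def c(im,x,y,w=50,h=37):
    return cv2.resize(im[y-h:y+h,x-w:x+w],(400,296),interpolation=cv2.INTER_CUBIC)
cv2.imwrite("pics/crop.png",np.vstack([np.hstack([c(a,292,150),c(a,255,250)]),np.hstack([c(b,340,205),c(b,223,190)])]))
E
```

```text
(no output)
```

View pics/crop.png

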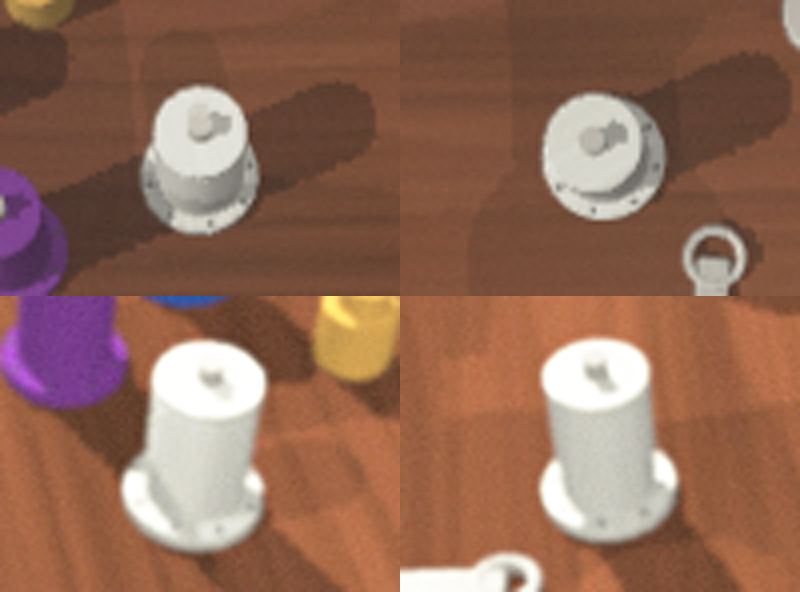

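The crop confirms both chosen hubs are bare aluminium. The top-disc centres are A at top (292,146) and side (342,189), and B at top (253.5,249) and side (222,173.5).

```bash
cat >h.py <<'E'
from plant import manip
import cv2,numpy as np
np.set_printoptions(precision=4,suppress=True)
from scipy.spatial.transform import Rotation as R
def ray(K,T,p):
    d=T[:3,:3]@np.linalg.solve(K,[p[0],p[1],1.]);return T[:3,3],d/np.linalg.norm(d)
def camray(n,p):
    c=manip.calibration(n);return ray(c["mtx"],c["T"],p)
def tri(rays):
    M=[np.eye(3)-np.outer(d,d) for o,d in rays]
    x=np.linalg.solve(sum(M),sum(m@o for m,(o,d) in zip(M,rays)))
    return x,[round(np.linalg.norm(m@(x-o))*1e3,1) for m,(o,d) in zip(M,rays)]
def atz(r,z): o,d=r; return o+d*(z-o[2])/d[2]
def rot(s): return R.from_quat(np.roll(s["tool_rot"],-1)).as_matrix()
def totool(s,p): return rot(s).T@(np.array(p)-s["tool_pos"])*1e3
E
python3 - <<'E'
from h import *
for n,t,s in[("A top",(292,146),(342,189)),("B top",(253.5,249),(222,173.5)),("pan rim",(148,195),(270,125)),("tray rim0",(409,198),(317,342)),]:
    print(n,*tri([camray("top",t),camray("side",s)]))
for n,p in[("blue",(208,126)),("purple",(240,165))]: print(n,atz(camray("top",p),.085))
for p in [(371,166),(446,163),(450,235),(376,236)]: print("traycorner",atz(camray("top",p),.028))
print("pan",atz(camray("top",(148,195)),.028))
s=manip.state();print(rot(s))
for n,p in[("A",(292,146)),("B",(253.5,249))]:
    print(totool(s,atz(camray("top",p),.075)))
E
```

```text
A top [ 0.6793 -0.0221  0.0734] [np.float64(0.8), np.float64(0.8)]
B top [0.4794 0.0518 0.0717] [np.float64(0.9), np.float64(0.9)]
pan rim [0.5972 0.2728 0.0141] [np.float64(0.1), np.float64(0.1)]
tray rim0 [ 0.5874 -0.2607  0.0113] [np.float64(0.6), np.float64(0.6)]
blue [0.7166 0.1404 0.085 ]
purple [0.6374 0.0774 0.085 ]
traycorner [ 0.6503 -0.1828  0.028 ]
traycorner [ 0.6553 -0.3357  0.028 ]
traycorner [ 0.5075 -0.3321  0.028 ]
traycorner [ 0.5068 -0.1862  0.028 ]
pan [0.5938 0.2682 0.028 ]
[[-0.9709 -0.0002  0.2395]
 [-0.2395  0.0019 -0.9709]
 [-0.0002 -1.     -0.0019]]
[-652.8212  175.1428 -440.3927]
[-476.3942  175.3268 -559.5275]
```

Call:
apply_moves --pt "-1 -30 0 -35 0 0 0" --pt "-1 -30 0 -35 0 0 0" --pt "-1 -30 0 -35 0 0 0" --pt "-1 -30 0 -35 0 0 0" --pt "-1 -30 0 -35 0 0 0" --pt "-1 -30 0 -35 0 0 0" --pt "-1 -30 0 -35 0 0 0" --pt "-1 -30 0 -35 0 0 0" --pt "-1 -30 0 -35 0 0 0" --pt "-1 -30 0 -35 0 0 0" --pt "-1 -30 0 -35 0 0 0" --pt "-1 -30 0 -35 0 0 0" --pt "-1 -30 0 -35 0 0 0" --pt "-1 -30 0 -35 0 0 0" --pt "-1 -30 0 -35 0 0 0" --pt "-1 -26 0 -35 0 0 0" --pt "-1 0 30 0 0 0 0" --pt "-1 0 0 0 0 0 0"

```text
time: 1.9
tool_pos: [0.4753, 0.0522, 0.2159]
tool_rot: [0.083, -0.089, 0.702, -0.701]
contact_force: [-1.3, 0.0, -0.2]
gripper_width: 0.999
```

```bash
cat >>h.py <<'E'
def wrist(f):
    s=manip.state();im=manip.grab_frame("wrist");cv2.imwrite(f,im);np.save(f+".npy",np.r_[s["tool_pos"],s["tool_rot"]])
    print(s["time"],s["tool_pos"],s["contact_force"],s["gripper_width"]);return im
def wray(f,p):
    v=np.load(f+".npy");T=np.eye(4);T[:3,:3]=R.from_quat(np.roll(v[3:],-1)).as_matrix();T[:3,3]=v[:3]
    c=manip.calibration("wrist");return ray(c["mtx"],T@c["T_tool_cam"],p)
E
python3 -c "
from h import *
wrist('pics/w1.png')"
```

```text
1.9 [0.4753 0.0522 0.2159] [-1.3033  0.0276 -0.2016] 0.9990628640023437
```

View pics/w1.png

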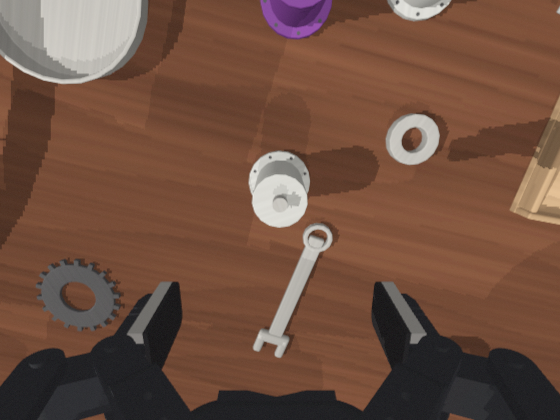

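The wrist view shows hub B alone, with its top disc centred at (279,200). The wrench and ring lie flat nearby.

```bash
python3 - <<'E'
from h import *
f='pics/w1.png';r=wray(f,(279,200))
print(tri([r,camray("top",(253.5,249)),camray("side",(222,173.5))]), atz(r,.075), wray(f,(279,183)),)
print("flange", atz(wray(f,(280,182)),.008))
p=atz(r,.075);p[2]=.055
print(totool(manip.state(),p))
E
```

```text
(array([0.48  , 0.0515, 0.0714]), [np.float64(1.3), np.float64(1.5), np.float64(0.6)]) [0.4822 0.0512 0.075 ] (array([0.558 , 0.0719, 0.3385]), array([-0.2286, -0.0632, -0.9715]))
flange [0.4815 0.0497 0.008 ]
[ -6.9105 162.67     1.8216]
```

Call:
apply_moves --pt "-1 -6 10 1 0 0 0" --pt "-1 0 35 0 0 0 0" --pt "-1 0 35 0 0 0 0" --pt "-1 0 30 0 0 0 0" --pt "-1 0 25 0 0 0 0" --pt "-1 0 20 0 0 0 0" --pt "-1 0 9 0 0 0 0" --pt "-1 0 0 0 0 0 0" --pt "1 0 0 0 0 0 0" --pt "1 0 0 0 0 0 0" --pt "1 0 0 0 0 0 0" --pt "1 0 0 0 0 0 0" --pt "1 0 0 0 0 0 0" --pt "1 0 0 0 0 0 0" --pt "1 0 0 0 0 0 0" --pt "1 0 0 0 0 0 0"

```text
time: 3.55
tool_pos: [0.4849, 0.0517, 0.0579]
tool_rot: [0.086, -0.084, 0.702, -0.702]
contact_force: [-1.1, 2.4, 4.8]
gripper_width: 0.519
```

Call:
apply_moves --pt "1 0 -10 0 0 0 0" --pt "1 0 -20 0 0 0 0" --pt "1 0 -20 0 0 0 0" --pt "1 0 -20 0 0 0 0" --pt "1 0 -10 0 0 0 0" --pt "1 0 0 0 0 0 0" --pt "1 0 0 0 0 0 0" --pt "1 0 0 0 0 0 0" --pt "1 0 0 0 0 0 0" --pt "1 0 0 0 0 0 0"

```text
time: 4.55
tool_pos: [0.4833, 0.0514, 0.1354]
tool_rot: [0.085, -0.086, 0.702, -0.702]
contact_force: [0.0, -0.0, -4.8]
gripper_width: 0.518
```

```bash
python3 - <<'E'
from h import *
w=wrist('pics/w2.png')
for i in range(3): manip.grab_frame("wrist"); print(manip.state()["contact_force"])
s=manip.state();print(s["joint_efforts"],s["gripper_width"],rot(s))
for n,p in[("tray",(.581,-.258,.2)),("pan",(.595,.269,.2))]: print(n,totool(s,p))
E
```

```text
4.55 [0.4833 0.0514 0.1354] [ 0.0321 -0.0267 -4.7857] 0.5182682737992899
[ 0.2699  0.1265 -4.9329]
[-0.607   0.68   -5.2456]
[-0.1813 -1.1162 -5.0972]
[  0.0002 -29.063  -37.6315  -0.0055   0.0293   0.    ] 0.5176625831415604 [[-0.9709 -0.0003  0.2394]
 [-0.2394 -0.     -0.9709]
 [ 0.0003 -1.     -0.0001]]
tray [-20.3645 -63.9051 323.6302]
pan [-160.1265  -63.9104 -184.6921]
```

The lift reads about 4.7 N net, so hub B is the solid one and goes to the square tray.

Call:
apply_moves --pt "1 0 -15 15 0 0 0" --pt "1 -2 -10 30 0 0 0" --pt "1 -3 0 40 0 0 0" --pt "1 -3 0 45 0 0 0" --pt "1 -3 0 45 0 0 0" --pt "1 -3 0 45 0 0 0" --pt "1 -3 0 40 0 0 0" --pt "1 -3 0 30 0 0 0" --pt "1 0 0 20 0 0 0" --pt "1 0 0 14 0 0 0" --pt "1 0 0 0 0 0 0" --pt "1 0 0 0 0 0 0"

```text
time: 5.95
tool_pos: [0.5805, -0.2577, 0.1612]
tool_rot: [0.085, -0.086, 0.702, -0.702]
contact_force: [-0.4, -0.6, -6.3]
gripper_width: 0.519
```

```bash
python3 -c "
from h import *
wrist('pics/w3.png')"
```

```text
5.95 [ 0.5805 -0.2577  0.1612] [-0.4267 -0.6293 -6.3428] 0.5191168310241976
```

View pics/w3.png

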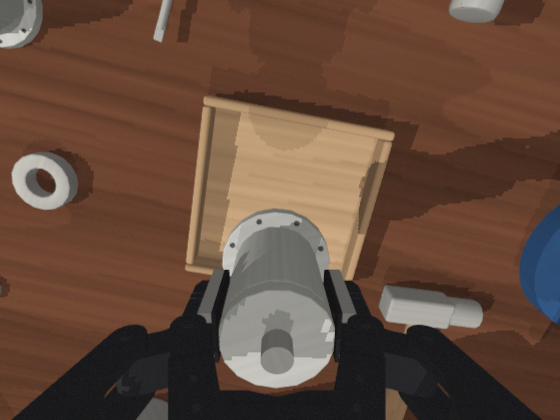

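The wrist view shows the hub held upright with the tray below it. The rim corners are at (206,99), (392,134) and (188,268), and the fourth is hidden near (352,280).

```bash
python3 - <<'E'
from h import *
f='pics/w3.png'
P=[atz(wray(f,p),.028) for p in[(206,99),(392,134),(188,268)]];print(np.array(P))
c=(P[1]+P[2])/2;print(c, totool(manip.state(),c))
E
```

```text
[[ 0.6515 -0.1882  0.028 ]
 [ 0.6607 -0.3273  0.028 ]
 [ 0.5131 -0.1971  0.028 ]]
[ 0.5869 -0.2622  0.028 ] [ -5.1384 133.0998   6.5202]
```

Call:
apply_moves --pt "1 -3 20 3 0 0 0" --pt "1 0 25 0 0 0 0" --pt "1 0 20 0 0 0 0" --pt "1 0 12 0 0 0 0" --pt "1 0 6 0 0 0 0" --pt "1 0 2 0 0 0 0" --pt "1 0 2 0 0 0 0" --pt "1 0 0 0 0 0 0" --pt "1 0 0 0 0 0 0"

```text
time: 6.9
tool_pos: [0.585, -0.261, 0.0754]
tool_rot: [-0.086, 0.085, -0.702, 0.702]
contact_force: [-0.4, -0.7, -5.2]
gripper_width: 0.516
```

Underside is expected near 17 mm, so I'll creep down.

Call:
apply_moves --pt "1 0 3 0 0 0 0" --pt "1 0 2 0 0 0 0" --pt "1 0 0 0 0 0 0" --pt "1 0 0 0 0 0 0"

```text
time: 7.3
tool_pos: [0.5843, -0.2606, 0.0691]
tool_rot: [0.085, -0.085, 0.702, -0.702]
contact_force: [0.0, 0.0, -5.3]
gripper_width: 0.516
```

Call:
apply_moves --pt "1 0 2 0 0 0 0" --pt "1 0 1 0 0 0 0" --pt "1 0 0 0 0 0 0" --pt "1 0 0 0 0 0 0"

```text
time: 7.7
tool_pos: [0.5844, -0.2606, 0.0662]
tool_rot: [0.085, -0.085, 0.702, -0.702]
contact_force: [-0.3, 1.0, -5.5]
gripper_width: 0.516
```

Call:
apply_moves --pt "1 0 1 0 0 0 0" --pt "1 0 1 0 0 0 0" --pt "1 0 0 0 0 0 0" --pt "1 0 0 0 0 0 0"

```text
time: 8.1
tool_pos: [0.5847, -0.2607, 0.065]
tool_rot: [-0.085, 0.085, -0.702, 0.702]
contact_force: [-1.7, 1.8, 0.9]
gripper_width: 0.522
```

Call:
apply_moves --pt "1 0 1 0 0 0 0" --pt "1 0 1 0 0 0 0" --pt "1 0 0 0 0 0 0" --pt "1 0 0 0 0 0 0"

```text
time: 8.5
tool_pos: [0.5848, -0.2607, 0.065]
tool_rot: [-0.085, 0.085, -0.702, 0.702]
contact_force: [-6.7, 4.7, 10.9]
gripper_width: 0.518
```

The hub touched down at TCP z = 0.065, which matches the 7 mm floor. Releasing and rising.

Call:
apply_moves --pt "1 0 -1 0 0 0 0" --pt "-1 0 0 0 0 0 0" --pt "-1 0 0 0 0 0 0" --pt "-1 0 0 0 0 0 0" --pt "-1 0 0 0 0 0 0" --pt "-1 0 0 0 0 0 0" --pt "-1 0 0 0 0 0 0" --pt "-1 0 0 0 0 0 0" --pt "-1 0 -10 0 0 0 0" --pt "-1 0 -20 0 0 0 0" --pt "-1 0 -40 0 0 0 0" --pt "-1 0 -40 0 0 0 0" --pt "-1 0 -40 0 0 0 0" --pt "-1 0 0 0 0 0 0"

```text
time: 9.9
tool_pos: [0.5878, -0.2626, 0.223]
tool_rot: [-0.089, 0.081, -0.699, 0.705]
contact_force: [0.0, -0.8, 1.3]
gripper_width: 1.001
```

```bash
python3 - <<'E'
from h import *
s=manip.state();print(s["time"],s["contact_force"],totool(s,(.679,-.0218,.2)))
E
```

```text
9.9 [ 0.0428 -0.8414  1.2598] [-145.986    22.3621 -212.1414]
```

Call:
apply_moves --pt "-1 -24 0 -35 0 0 0" --pt "-1 -24 0 -35 0 0 0" --pt "-1 -24 0 -35 0 0 0" --pt "-1 -24 0 -35 0 0 0" --pt "-1 -25 0 -36 0 0 0" --pt "-1 -25 0 -36 0 0 0" --pt "-1 0 0 0 0 -8 0" --pt "-1 0 0 0 0 -8 0" --pt "-1 0 0 0 0 -8 0" --pt "-1 0 0 0 0 -8 0" --pt "-1 0 0 0 0 -8 0" --pt "-1 0 0 0 0 0 0" --pt "-1 0 0 0 0 0 0"

```text
time: 11.2
tool_pos: [0.6753, -0.0198, 0.2133]
tool_rot: [0.319, -0.319, 0.631, -0.631]
contact_force: [-0.0, -0.2, 0.4]
gripper_width: 0.999
```

```bash
python3 -c "
from h import *
wrist('pics/w4.png');print(rot(manip.state()))"
```

```text
11.2 [ 0.6753 -0.0198  0.2133] [-0.0363 -0.2236  0.386 ] 0.9985226909968714
[[-0.5918 -0.0001  0.8061]
 [-0.8061 -0.     -0.5918]
 [ 0.     -1.     -0.    ]]
```

View pics/w4.png

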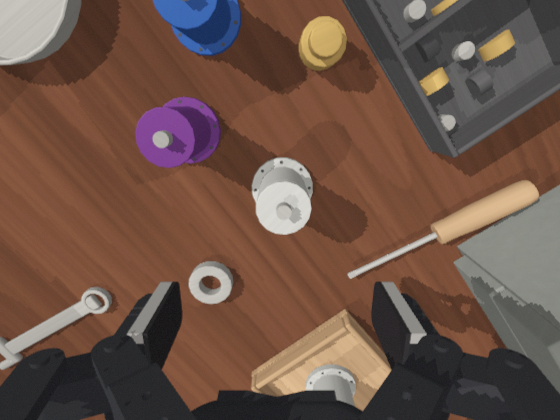

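Hub A's top disc is centred at (283,208). Purple is clear at (178,132), and hub B is standing in the tray at the bottom of the view.

```bash
python3 - <<'E'
from h import *
r=wray('pics/w4.png',(283,208))
print(tri([r,camray("top",(292,146)),camray("side",(342,189))]), atz(r,.075),atz(wray('pics/w4.png',(282.5,189)),.008))
p=atz(r,.075);p[2]=.055
print(totool(manip.state(),p))
E
```

```text
(array([ 0.6798, -0.0225,  0.0734]), [np.float64(1.2), np.float64(1.3), np.float64(0.5)]) [ 0.6811 -0.0228  0.075 ] [ 0.6811 -0.0241  0.008 ]
[ -1.0007 158.3074   6.4147]
```

Call:
apply_moves --pt "-1 -1 10 6 0 0 0" --pt "-1 0 35 0 0 0 0" --pt "-1 0 35 0 0 0 0" --pt "-1 0 30 0 0 0 0" --pt "-1 0 25 0 0 0 0" --pt "-1 0 18 0 0 0 0" --pt "-1 0 6 0 0 0 0" --pt "-1 0 0 0 0 0 0" --pt "1 0 0 0 0 0 0" --pt "1 0 0 0 0 0 0" --pt "1 0 0 0 0 0 0" --pt "1 0 0 0 0 0 0" --pt "1 0 0 0 0 0 0" --pt "1 0 0 0 0 0 0" --pt "1 0 0 0 0 0 0" --pt "1 0 0 0 0 0 0"

```text
time: 12.85
tool_pos: [0.6822, -0.0227, 0.0564]
tool_rot: [-0.321, 0.319, -0.63, 0.631]
contact_force: [-0.4, 0.3, 5.8]
gripper_width: 0.523
```

Call:
apply_moves --pt "1 0 -10 0 0 0 0" --pt "1 0 -25 0 0 0 0" --pt "1 0 -35 0 0 0 0" --pt "1 0 -35 0 0 0 0" --pt "1 0 -25 0 0 0 0" --pt "1 0 -10 0 0 0 0" --pt "1 0 0 0 0 0 0" --pt "1 0 0 0 0 0 0" --pt "1 0 0 0 0 0 0"

```text
time: 13.75
tool_pos: [0.6795, -0.0224, 0.1913]
tool_rot: [0.319, -0.322, 0.631, -0.629]
contact_force: [0.2, 0.2, -2.7]
gripper_width: 0.524
```

```bash
python3 - <<'E'
from h import *
for i in range(3): manip.grab_frame("wrist"); print(manip.state()["contact_force"])
s=manip.state();print(s["time"],s["tool_pos"],totool(s,(.596,.27,.2)))
E
```

```text
[ 0.2692  0.4701 -1.3483]
[ 0.4363 -0.8851 -0.9266]
[-0.3589 -0.0511 -2.0881]
13.9 [ 0.68   -0.0225  0.1923] [-186.576    -7.293  -240.4108]
```

The net weight is about 1.7 N, so this is the hollow hub. Its underside is at about 0.135 m, which clears the purple hub at 0.085 m.

Call:
apply_moves --pt "1 -12 0 -15 0 0 0" --pt "1 -24 0 -30 0 0 0" --pt "1 -28 0 -36 0 0 0" --pt "1 -28 0 -36 0 0 0" --pt "1 -28 0 -36 0 0 0" --pt "1 -28 0 -36 0 0 0" --pt "1 -20 0 -27 0 0 0" --pt "1 -12 0 -16 0 0 0" --pt "1 -6 0 -8 0 0 0" --pt "1 0 20 0 0 0 0" --pt "1 0 20 0 0 0 0" --pt "1 0 0 0 0 0 0" --pt "1 0 0 0 0 0 0"

```text
time: 15.2
tool_pos: [0.5965, 0.2688, 0.1539]
tool_rot: [0.32, -0.321, 0.631, -0.63]
contact_force: [0.7, 0.6, -2.6]
gripper_width: 0.522
```

```bash
python3 -c "
from h import *
wrist('pics/w5.png')"
```

```text
15.2 [0.5965 0.2688 0.1539] [ 0.7467  0.6456 -2.6361] 0.5220487660713784
```

View pics/w5.png

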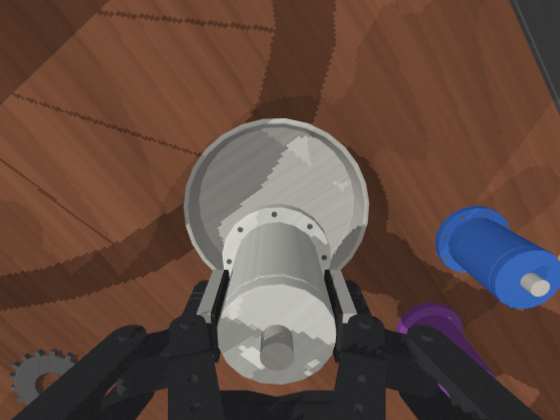

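The wrist view shows the pan rim at left (186,205), right (368,205) and far edge (276,118), with the hub upright above it.

```bash
python3 - <<'E'
from h import *
f='pics/w5.png'
P=np.array([atz(wray(f,p),.028) for p in[(186,205),(368,205),(276,118),(206,149),(349,149)]])[:,:2]
A=np.c_[2*P,np.ones(len(P))];x=np.linalg.lstsq(A,(P**2).sum(1),rcond=None)[0];print(x[:2],np.sqrt(x[2]+x[:2]@x[:2]))
print(totool(manip.state(),(*x[:2],.0635)))
E
```

```text
[0.5987 0.2693] 0.07113075555025818
[-1.0764 91.6038  1.04  ]
```

Call:
apply_moves --pt "1 -1 20 1 0 0 0" --pt "1 0 25 0 0 0 0" --pt "1 0 20 0 0 0 0" --pt "1 0 12 0 0 0 0" --pt "1 0 5 0 0 0 0" --pt "1 0 2 0 0 0 0" --pt "1 0 0 0 0 0 0" --pt "1 0 0 0 0 0 0"

```text
time: 16.05
tool_pos: [0.599, 0.2697, 0.0718]
tool_rot: [-0.321, 0.319, -0.63, 0.631]
contact_force: [0.3, -0.9, -0.6]
gripper_width: 0.523
```

Call:
apply_moves --pt "1 0 1 0 0 0 0" --pt "1 0 1 0 0 0 0" --pt "1 0 1 0 0 0 0" --pt "1 0 0 0 0 0 0" --pt "1 0 0 0 0 0 0"

```text
time: 16.55
tool_pos: [0.598, 0.2694, 0.0672]
tool_rot: [0.32, -0.32, 0.63, -0.63]
contact_force: [-0.7, -0.0, -2.6]
gripper_width: 0.523
```

Call:
apply_moves --pt "1 0 1 0 0 0 0" --pt "1 0 1 0 0 0 0" --pt "1 0 1 0 0 0 0" --pt "1 0 0 0 0 0 0" --pt "1 0 0 0 0 0 0"

```text
time: 17.05
tool_pos: [0.5981, 0.2694, 0.0642]
tool_rot: [0.32, -0.32, 0.63, -0.63]
contact_force: [0.1, 0.1, -0.8]
gripper_width: 0.525
```

Call:
apply_moves --pt "1 0 1 0 0 0 0" --pt "1 0 1 0 0 0 0" --pt "1 0 0 0 0 0 0" --pt "1 0 0 0 0 0 0"

```text
time: 17.45
tool_pos: [0.5984, 0.2695, 0.0635]
tool_rot: [-0.32, 0.32, -0.63, 0.63]
contact_force: [-3.3, -0.4, 5.3]
gripper_width: 0.529
```

Touchdown was at 0.0635, which again matches the floor. Releasing, rising, and stepping back.

Call:
apply_moves --pt "1 0 -1 0 0 0 0" --pt "-1 0 0 0 0 0 0" --pt "-1 0 0 0 0 0 0" --pt "-1 0 0 0 0 0 0" --pt "-1 0 0 0 0 0 0" --pt "-1 0 0 0 0 0 0" --pt "-1 0 0 0 0 0 0" --pt "-1 0 0 0 0 0 0" --pt "-1 0 -10 0 0 0 0" --pt "-1 0 -20 0 0 0 0" --pt "-1 0 -40 0 0 0 0" --pt "-1 0 -40 0 0 0 0" --pt "-1 0 -40 0 0 0 0" --pt "-1 24 0 32 0 0 0" --pt "-1 24 0 32 0 0 0" --pt "-1 24 0 32 0 0 0" --pt "-1 24 0 32 0 0 0" --pt "-1 0 0 0 0 0 0" --pt "-1 0 0 0 0 0 0"

```text
time: 19.35
tool_pos: [0.6451, 0.1157, 0.214]
tool_rot: [0.32, -0.319, 0.631, -0.631]
contact_force: [0.6, -0.5, -0.6]
gripper_width: 0.999
```

```bash
python3 - <<'E'
from h import *
s=manip.state();print(s["time"],s["tool_pos"],s["contact_force"],s["gripper_width"])
a=manip.grab_frame("top");b=manip.grab_frame("side")
c=lambda im,x,y:cv2.resize(im[y-50:y+50,x-66:x+66],(396,300),interpolation=cv2.INTER_CUBIC)
cv2.imwrite("pics/end.png",np.vstack([np.hstack([c(a,410,199),c(a,148,195)]),np.hstack([c(b,317,330),c(b,270,110)])]))
E
```

```text
19.35 [0.6451 0.1157 0.214 ] [ 0.6239 -0.527  -0.6   ] 0.9991781767347366
```

View pics/end.png

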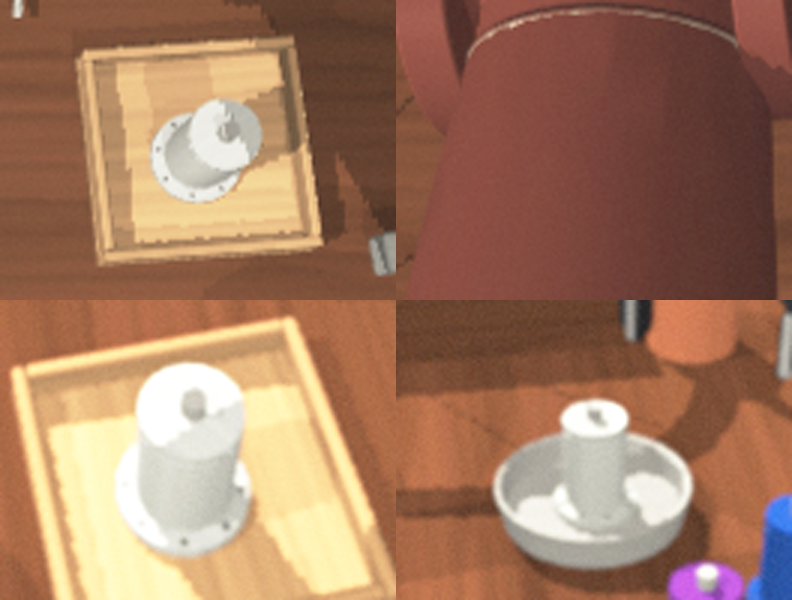

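The picture shows both hubs upright near the centres of their containers, with the gripper clear of them.

```bash
python3 -c "
from plant import manip
print(manip.job_done())"
```

```text
the job is handed in; nothing more can be done
None
```

I placed both hubs and handed the job in at about 19.5 s of the 51 s allowed; the hand-in reports no verdict.

- **Solid hub:** I lifted the hub at about (0.48, 0.05) about 78 mm clear of the bench. It weighed about 4.7 N net, so I took it as solid and stood it in the square tray.
- **Hollow hub:** The hub at about (0.68, -0.02) read about 1.7 N, so I took it as hollow and stood it in the round pan.
- **Touchdown:** Both hubs touched down about 7 mm above their bench grip height, which matches the container floors. Both were then released.
- **Last look:** Both hubs stood upright near the centre of their containers. The gripper was open and well clear. The arm hid the pan in the top view, so that hub was confirmed only from the side view.
- **Disagreements:** The force readings were noisy: 4.8 to 6.3 N while holding the solid hub and 0.6 to 2.7 N for the hollow one. The solid hub's 4.7 N sits slightly below the stated 4.8 N minimum, but the two weights are clearly apart. The tray-centre estimates from the top and wrist views differed by about 6 mm, so I aimed between them.

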